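# Set a cooler plate to the scribed line and snap the bent heat pipe into its clips

### The job

Lay up the laptop cooler in the soldering fixture. Slide the copper base plate along the fixture's bed, without lifting it, until it lies flush against the steel fence with its far edge exactly on the scribed line; there is no stop, so do not run past it. Then lay the bent copper heat pipe through the plate's groove and press it fully home in both spring clips, leaving the plate on its line and everything else on the bench where it is.

Things in the scene. Friction and masses are not known exactly. Their poses are not given: they have to be found in the camera images.
- fixture: fixed soldering fixture: dark grey bed 214 (x) x 234 (y) mm, flat top 14 above the bench. Origin under the bed's centre at bench height; x = push direction (away from the robot at yaw 0), y to its left. Steel fence, 5 high, 12 wide, along x from -100 to +76; its guiding face at y=+48 looks to -y. Scribed line across the bed at x=+61. Two spring clips hold the pipe: see notch_a, notch_b
- plate: copper plate, 72 (x) x 76 (y) mm, about 0.33 kg, loose on the bed, askew, short of the line and off the fence. Origin: centre of its underside. Slab 6 thick; on it two ridges 14 wide, 56 long, 3 high leave a groove 14 wide along y through the middle. Its +x edge goes to the line, its +y edge to the fence. Set right, its origin is at x=+25, y=+10 in the fixture
- plate_corner (a point): lower corner of the plate between its +x and +y edges, at (36, 38, 0) in the plate; set right, it coincides with line_corner. Axes as the plate
- line_corner (a point): on the bed where the thin bright scribed line meets the fence, at (61, 48, 14) in the fixture, axes as the fixture. The line runs from here along the fixture's -y for 150 mm and also over the fence's top; nothing stops the plate there
- pipe: bent copper pipe, 8 dia, 60 g, flat on the bench. Origin under the long leg at a place to grip it (fingers either side along its x, tips 2 below its axis); axis 4 above origin. Long leg along y from +156 (thin stub to 166) to the bend point at y=-16, radius 18; short leg, turned 55 deg, on to (62, -60). Seated: axes parallel to the fixture's, origin at (25, -44, 20.5) in it, off the plate
- pipe_seat_a (a point): point on the axis of the long leg, at (0, 140, 4) in the pipe, that belongs in notch_a
- pipe_seat_b (a point): point on the axis of the short leg, at (49, -50, 4) in the pipe, that belongs in notch_b
- notch_a (a point): where the pipe's axis lies when home in the clip beyond the fence: (25, 96, 24.5) in the fixture. Clip 50 wide across the pipe, 18 along it: two sprung steel leaves, flared to 23 at the top (35 above the bench), pinch to 6.4. The pipe runs along the fixture's y; laid in loosely it rests 6 too high, some 7 N beside the clip snaps it down. Home, it clears the fence by 1.5, the groove's floor by 0.5
- notch_b (a point): the same in the other, like clip, at (74, -94, 24.5) in the fixture; the short leg runs through it, turned 55 deg from the fixture's y. Each clip is pressed home on its own; the pipe is free on both sides of it for a fingertip
- flux_jar: small round pale jar with lid, 46 dia x 22, bystander
- solder_reel: reel of solder, 53 dia x 43, standing on its flange, bystander
- paste_syringe: paste syringe lying on the bench, 24x101x13, bystander
- spudger: thin black flat prying stick, 11x120x6, bystander
- spare_pipe: straight copper pipe, 8 dia x 148, lying on the bench; a spare that is not used here; origin under its middle, x along it

How it is judged:
On the way:
1. the plate lies flush against the fence with its far edge on the scribed line, before the pipe is laid in (x of plate_corner in the frame of line_corner between -0.002 and 0.002 m and y of plate_corner in the frame of line_corner between -0.002 and 0.0015 m and angle between the x axis of plate and the x axis of fixture, either way round below 0.035 rad and z of plate_corner in the frame of line_corner below 0.0015 m and distance between pipe_seat_a and notch_a above 0.02 m), for 0.2 s.
At the end, for the whole second after the job is handed in: The plate lies on the bed, its far edge within 2 mm of the scribed line, its side within 2 mm of the fence, square within 2 degrees; the bent pipe is home in both clips (each seat point within 2.5 mm in height and 8 mm in the plane of its notch); both are released and at rest (x of plate_corner in the frame of line_corner between -0.002 and 0.002 m and y of plate_corner in the frame of line_corner between -0.002 and 0.0015 m and angle between the x axis of plate and the x axis of fixture, either way round below 0.035 rad and z of plate_corner in the frame of line_corner below 0.0015 m and z of pipe_seat_a in the frame of notch_a between -0.0025 and 0.0025 m and horizontal distance between pipe_seat_a and notch_a below 0.008 m and z of pipe_seat_b in the frame of notch_b between -0.0025 and 0.0025 m and horizontal distance between pipe_seat_b and notch_b below 0.008 m and linear speed of each of pipe, plate below 0.01 m/s); the robot touches nothing.
It fails at once if the plate was lifted off the bed (z of plate in the frame of fixture above 0.02 m).
It fails at once if the plate was pushed more than 6 mm past the line (x of plate_corner in the frame of line_corner above 0.006 m).
It fails at once if a bystander was moved more than 25 mm (distance of any of flux_jar, solder_reel, paste_syringe, spudger, spare_pipe from where it was at the start of the episode above 0.025 m).
It also fails if it takes over 72 s, if anything falls off the work surface, if the arm or the gripper's body presses on something with over 40 N, if the wrist force passes 120 N, or if a joint passes its speed limit or range.

### The arm

A 6-joint arm with a two-finger parallel gripper is mounted at the origin on a cart in front of the work surface, level with it; the furniture and walls round the work are solid. World frame = base frame: x ahead of the robot, y to its left, z up, the work surface at z = 0. Lengths are in m, angles in rad, forces in N, time in s.
With the tool pointing down it reaches from about 0.325 to 0.775 m from the base axis. Payload 5.5 kg.
Tool frame: the origin (TCP) lies between the finger pads; the fingertips stand 8 mm ahead of it and the grasp point (between the pads) lies 11 mm behind it (tcp_to_tips is the distance from the TCP to the fingertips, in m); z points along the fingers, y is the line along which they close (so a half turn about z gives the same grasp; the last joint's range is limited). The gripper opens to 88 mm and grips with 3 to 60 N. Pads are 20 mm wide; open, the fingers measure 115 mm over their backs; the gripper's body (75 mm by 178 mm) begins 61 mm behind the grasp point.
Start: joints at [-1.246, 0.091, 1.231, -0, 1.82, -0.057], TCP at [0.224, -0.557, 0.231] pointing down, gripper open.
Joint ranges: [-2.87, 2.87], [-0.86, 2.18], [0.17, 2.46], [-1.51, 4.65], [0.06, 2.69], [-2.65, 2.65]. Speed limits (rad/s): [2.57, 2.57, 3.01, 3.14, 3.14, 3.14].

### API

Orientations are given as a unit quaternion [w, x, y, z].
In Python, from bench import * gives the robot as it stands. Calls block until the motion is done:
- move_to(position, orientation): joint-space move of the TCP to a pose.
- move_l(position, speed=0.15, orientation=None): straight line of the TCP; orientation=None keeps the orientation; speed is the mean speed in m/s.
- movej(angles): joint-space move.
- gripper_open() and close(): open the fingers fully, or close them until they stop; the grip force is fixed at half the most.
- hold(seconds).
- inverse_kinematics(position, orientation): joint angles nearest the present ones, or None.
- state(): the state.
- get_image(name): name is "side" or "top" or "wrist"; returns a dict with "frame" (420x560x3 uint8, blue, green, red), "depth" (420x560 float32, m along the optical axis (not along the pixel's ray), 0 where there is no reading), "camera_matrix" (3x3 intrinsics, pixels), "view" (4x4, takes a point from world to camera coordinates). Camera axes: x right, y up, looking along -z (the intrinsics and any distortion apply to the point x, -y, -z); pixel columns grow to the right and rows downward; lengths in m; the calibration is good to about 2 mm. A picture is of the moment at which its call begins.
A pose or a line that the arm cannot do raises IKError and nothing moves.
- job_done(): hands the job in; it is judged then, once.
The state is a dict: "time": time; "joint_pos": joint angles; "dq": joint speeds; "joint_torque": joint torques, N m; "ee_pos": TCP position; "ee_rot": TCP orientation; "ft_force": force on the tool from outside, world axes, zero at the start; "moment": the same for the moment, N m; "finger_gap": finger opening in m; "finger_force": force on a finger pad.
Only numpy, scipy, OpenCV 4.12 (cv2) and the standard library are available. Lean on these libraries where they do the work, as an engineer would, in place of code of your own. Each camera call takes 0.05 s, during which the arm holds its last target. There are 200 camera calls.

## Working session

There is one attempt and no reset: what is moved stays moved. The work goes in short steps, each a Python script; the robot and the scene stay as the last script left them, time stands still between calls to the robot, and variables do not carry over. Pictures are saved under pics/ and viewed, at most 10 in all, crops included, and the job is handed in when it is done.

```bash
ls; mkdir -p pics; python3 - <<'E'
from bench import *
import cv2,numpy as np,pickle
d={}
for n in("top","side"):
    g=get_image(n);d[n]=g;cv2.imwrite(f"pics/{n}0.png",g["frame"]);print(n,g["camera_matrix"],g["view"])
pickle.dump(d,open("im0.pkl","wb"));print(state())
E
```

```text
pics
top [[409.1676943    0.         278.00809543]
 [  0.         409.1676943  211.19929923]
 [  0.           0.           1.        ]] [[ 0.00682877 -0.99964808 -0.02563354 -0.07968478]
 [ 0.9846215   0.00224671  0.17468673 -0.56012337]
 [-0.17456767 -0.02643223  0.98429034 -0.858902  ]
 [ 0.          0.          0.          1.        ]]
side [[408.95077571   0.         276.82386558]
 [  0.         408.95077571 213.61525709]
 [  0.           0.           1.        ]] [[-0.92398595 -0.38241717  0.00265984  0.45640303]
 [ 0.25447669 -0.60963812  0.75072164 -0.2219274 ]
 [-0.2854673   0.69433311  0.66061331 -0.85454947]
 [ 0.          0.          0.          1.        ]]
{'time': 0.1, 'joint_pos': array([-1.24568602e+00,  9.17921214e-02,  1.23176446e+00, -8.66492126e-06,
        1.81979626e+00, -5.67174038e-02]), 'dq': array([-0.00029182, -0.00072739, -0.00368145,  0.00105523,  0.00036653,
        0.00212051]), 'joint_torque': array([ 9.75244911e-04, -4.47855270e+01, -4.07573462e+01,  6.99275080e-02,
        2.83331692e-02, -1.06141429e-04]), 'ee_pos': array([ 0.2234758 , -0.55655789,  0.22961538]), 'ee_rot': array([-8.71619277e-04,  9.81831057e-01,  1.89755106e-01, -1.21913341e-04]), 'ft_force': array([-1.1254328 ,  0.58249437,  0.55587657]), 'moment': array([ 0.00844038,  0.01805098, -0.03059666]), 'finger_force': 0.0, 'finger_gap': 0.08807590045342058}
```

View pics/top0.png

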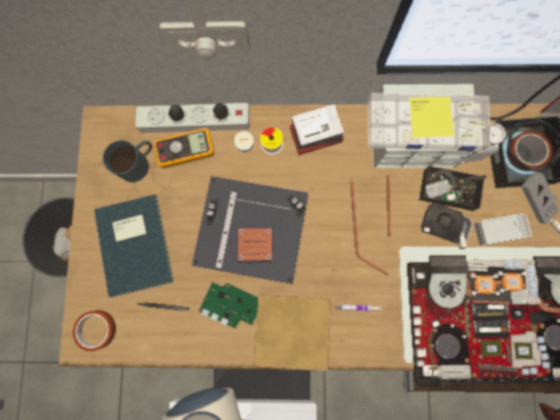

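View pics/side0.png

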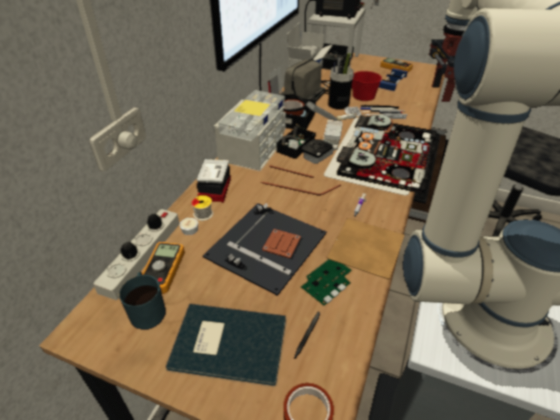

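The top view shows the fixture centred near (251,229) with its fence from (233,193) to (220,268), the plate at (255,244), and the clips at (211,211) and (297,203). The bent pipe runs (352,180)-(357,255)-(387,273) and the spare pipe is at (389,205). The side view agrees with this. Next I'll get coarse positions and the wrist camera's mounting.

```bash
cat > h.py <<'E'
import numpy as np,cv2
from bench import *
def ray(g,uv,z):
    """pixels -> world points on plane height z"""
    K,V=g["camera_matrix"],np.array(g["view"]);R,t=V[:3,:3],V[:3,3];c=-R.T@t
    uv=np.atleast_2d(uv).astype(float)
    d=np.c_[(uv[:,0]-K[0,2])/K[0,0],-(uv[:,1]-K[1,2])/K[1,1],-np.ones(len(uv))]@R
    return c+d*((z-c[2])/d[:,2])[:,None]
def proj(g,P):
    K,V=g["camera_matrix"],np.array(g["view"]);q=np.atleast_2d(P)@V[:3,:3].T+V[:3,3]
    return np.c_[K[0,0]*q[:,0]/-q[:,2]+K[0,2],K[1,1]*-q[:,1]/-q[:,2]+K[1,2]]
def down(a): return np.array([0,np.cos(a/2),np.sin(a/2),0])  # tool x at world angle a, y at a-90deg
def rot(a): return np.array([[np.cos(a),-np.sin(a)],[np.sin(a),np.cos(a)]])
E
python3 - <<'E'
import pickle
from h import *
from scipy.spatial.transform import Rotation as Rn
d=pickle.load(open("im0.pkl","rb"));np.set_printoptions(precision=4,suppress=True)
g=d["top"]
print("bed corners",ray(g,[(211,178),(307,192),(293,282),(194,265)],.014)[:,:2])
print("plate",ray(g,[(255,244)],.023),"pipe stub,bend,end",ray(g,[(352,180),(357,255),(387,273)],.004)[:,:2])
print("jar,reel",ray(g,[(244,141)],.022),ray(g,[(271,139)],.043),"syr",ray(g,[(358,308)],.01))
w=get_image("wrist");s=state();V=w["view"];c=-V[:3,:3].T@V[:3,3]
Rt=Rn.from_quat(np.roll(s["ee_rot"],-1)).as_matrix()
print("cam in tool",Rt.T@(c-s["ee_pos"]),"cam look in tool",Rt.T@-V[2,:3],"up",Rt.T@V[1,:3]);print(w["camera_matrix"])
E
```

```text
bed corners [[ 0.6453  0.0816]
 [ 0.6119 -0.1431]
 [ 0.4062 -0.1108]
 [ 0.4426  0.113 ]]
plate [[ 0.4899 -0.0251  0.023 ]] pipe stub,bend,end [[ 0.6431 -0.2492]
 [ 0.4677 -0.2562]
 [ 0.4276 -0.3223]]
jar,reel [[0.7332 0.005  0.022 ]] [[ 0.7303 -0.0597  0.043 ]] syr [[ 0.3506 -0.2543  0.01  ]]
cam in tool [ 0.08    0.     -0.1542] cam look in tool [-0.2869 -0.0008  0.958 ] up [ 0.958  -0.      0.2869]
[[318.1524   0.     274.2136]
 [  0.     318.1524 209.5687]
 [  0.       0.       1.    ]]
```

```bash
python3 - <<'E'
import pickle
from h import *
move_to([0.44,-0.27,0.22],down(0.0)); hold(.3); g2=get_image("wrist")
move_to([0.535,-0.10,0.20],down(1.423)); hold(.3); g=get_image("wrist")
pickle.dump((g,g2),open("im1.pkl","wb"))
cv2.imwrite("pics/w1.png",g["frame"]);cv2.imwrite("pics/w2.png",g2["frame"]);print(state()["time"])
E
```

```text
3.1917
```

View pics/w1.png

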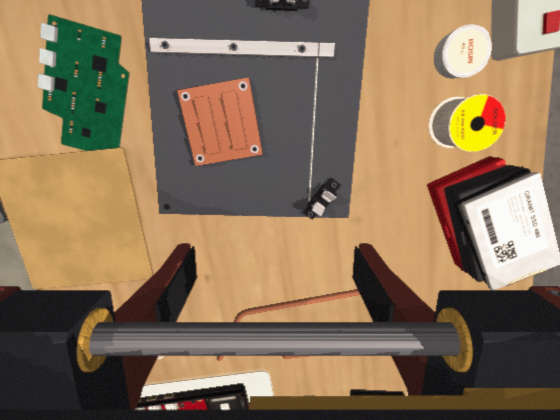

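View pics/w2.png

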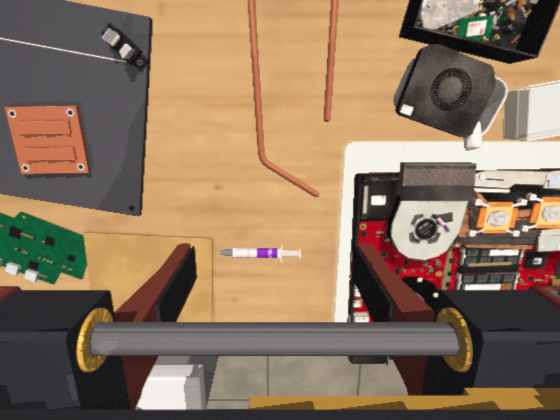

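w1 shows the fence strip from (150,45) to (335,50), the scribed line from (318,57) down to (310,200), the plate with corners near (179,91), (250,79), (262,154) and (194,166), and clip b at (323,198). w2 shows the pipe's long leg from (252,0) to (262,158), its short leg to (317,194), and the spare pipe from (333,0) to (328,120). Now I'll measure.

```bash
cat >> h.py <<'E'
def comp(m,seed):
    n,l=cv2.connectedComponents(m.astype(np.uint8));k=l[seed[1],seed[0]]
    if k==0:
        ys,xs=np.nonzero(l);i=np.argmin((xs-seed[0])**2+(ys-seed[1])**2);k=l[ys[i],xs[i]]
    return l==k
def fixture(g,seed,lineroi=None):
    """fence top rectangle -> origin, yaw ; also the scribed line's x in that frame"""
    f=g["frame"].astype(int);m=comp(cv2.morphologyEx((f.min(2)>140).astype(np.uint8),cv2.MORPH_OPEN,np.ones((5,5))),seed)
    ys,xs=np.nonzero(m);P=ray(g,np.c_[xs,ys],.019)[:,:2]
    c,sz,_=cv2.minAreaRect((P*1e3).astype(np.float32));b=cv2.boxPoints((c,sz,_))
    v,=[cv2.fitLine((P*1e3).astype(np.float32),cv2.DIST_L2,0,.01,.01).ravel()[:2]]
    v=v*np.sign(v[0]);a=np.arctan2(v[1],v[0])
    o=np.array(c)/1e3-rot(a)@[-.012,.054]
    return o,a,sz
def plate(g,seed,z=.020):
    h=cv2.cvtColor(g["frame"],cv2.COLOR_BGR2HSV).astype(int)
    m=comp(cv2.morphologyEx(((h[...,0]<12)&(h[...,1]>95)&(h[...,2]>70)).astype(np.uint8),cv2.MORPH_CLOSE,np.ones((5,5))),seed)
    ys,xs=np.nonzero(m);P=(ray(g,np.c_[xs,ys],z)[:,:2]*1e3).astype(np.float32)
    c,sz,_=r=cv2.minAreaRect(P);return np.array(c)/1e3,sz,np.radians(_),m
E
python3 - <<'E'
import pickle
from h import *
np.set_printoptions(precision=4,suppress=True)
g,g2=pickle.load(open("im1.pkl","rb"))
o,a,sz=fixture(g,(190,45));print("fixture",o,a,"fence size",sz)
p,psz,pa,m=plate(g,(220,120));print("plate",p,psz,pa,"in fixture",rot(a).T@(p-o))
f=g["frame"].astype(int);L=[]
for r in range(70,175,3):
    row=f[r,290:340].min(1)
    row=row-np.median(row);w=np.clip(row-25,0,None)
    if w.sum()>0:L.append((290+(w*np.arange(50)).sum()/w.sum(),r))
Q=(ray(g,L,.014)[:,:2]-o)@rot(a);print("line x in fixture",np.median(Q[:,0]),np.polyfit(Q[:,1],Q[:,0],1),len(L),"std",Q[:,0].std())
# pipe
h=cv2.cvtColor(g2["frame"],cv2.COLOR_BGR2HSV).astype(int)
print("hsv pipe",h[100,259],h[60,256],"wood",h[100,230],h[60,200])
mm=(h[...,1]>105)&(h[...,0]<13);mm[:,:235]=0;mm[:,322:]=0;mm[215:]=0
mm=comp(mm,(259,100));ys,xs=np.nonzero(mm);print(mm.sum())
P=ray(g2,np.c_[xs,ys],.004)[:,:2];U=np.c_[xs,ys]
A=P[ys<145];B=P[(ys>165)]
def fl(P):
    v=cv2.fitLine((P*1e3).astype(np.float32),cv2.DIST_HUBER,0,.01,.01).ravel();return v[:2],v[2:]/1e3
va,ca=fl(A);vb,cb=fl(B);va*=np.sign(va[0]);vb*=-np.sign(vb[0])
t=np.linalg.solve(np.c_[va,-vb],cb-ca);K=ca+va*t[0]
print("dir a",np.degrees(np.arctan2(va[1],va[0])),"turn",np.degrees(np.arccos(va@-vb)),"corner",K,"short leg len",((P-K)@vb).max(),"width",4*np.std((A-ca)@[-va[1],va[0]]))
yaw=np.arctan2(va[1],va[0])-np.pi/2
print("pipe yaw",yaw,"origin",K+va*.016,"end by formula",K+va*.016+rot(yaw)@[.062,-.06])
d=pickle.load(open("im0.pkl","rb"))["top"]
print("reproj in top",proj(d,np.r_[K+va*.016+va*.156,.004]))
print("fixture corners in top",proj(d,np.c_[o+(np.array([[107,117],[107,-117],[-107,-117],[-107,117]])/1e3)@rot(a).T,[.014]*4]))
E
```

```text
fixture [ 0.4886 -0.0048] -0.17506729 fence size (11.634960174560547, 59.00407791137695)
plate [ 0.4925 -0.0222] (72.77090454101562, 76.19124603271484) 0.016297417148713557 in fixture [ 0.0069 -0.0165]
line x in fixture 0.10176841405269446 [-0.0006  0.1018] 35 std 0.00013590922849859372
hsv pipe [  9 146 189] [  9 146 194] wood [ 15 119 217] [ 16 113 222]
1508
dir a 3.011676 turn 55.821373 corner [ 0.4679 -0.2549] short leg len 0.07896416123065887 width 0.00858121335934417
pipe yaw -1.5182327 origin [ 0.4839 -0.2541] end by formula [ 0.4272 -0.3192]
reproj in top [[350.6246 181.4309]]
fixture corners in top [[206.1801 190.8769]
 [305.1473 208.2554]
 [288.7385 301.8292]
 [186.1516 282.4291]]
```

The pipe and plate measurements check out. The fence mask was split at the screws (59 mm instead of 176), so I'll fix that.

```bash
sed -i 's/m=comp(cv2.morphologyEx((f.min(2)>140).astype(np.uint8),cv2.MORPH_OPEN,np.ones((5,5))),seed)/m=comp(cv2.morphologyEx(cv2.morphologyEx((f.min(2)>140).astype(np.uint8),cv2.MORPH_CLOSE,np.ones((1,17))),cv2.MORPH_OPEN,np.ones((7,7))),seed)/' h.py
cat >> h.py <<'E'
def line_x(g,o,a,rows,c0,c1):
    f=g["frame"].astype(int);L=[]
    for r in rows:
        row=f[r,c0:c1].min(1);w=np.clip(row-np.median(row)-25,0,None)
        if w.sum()>0:L.append((c0+(w*np.arange(c1-c0)).sum()/w.sum(),r))
    return (ray(g,L,.014)[:,:2]-o)@rot(a)
E
python3 - <<'E'
import pickle
from h import *
np.set_printoptions(precision=4,suppress=True)
g,g2=pickle.load(open("im1.pkl","rb"))
o,a,sz=fixture(g,(190,45));print("fixture",o,a,"fence size",sz)
p,psz,pa,m=plate(g,(220,120));print("plate in fixture",rot(a).T@(p-o),psz)
Q=line_x(g,o,a,range(70,175,3),290,340);print("line",np.median(Q[:,0]),np.polyfit(Q[:,1],Q[:,0],1))
d=pickle.load(open("im0.pkl","rb"))["top"]
print(proj(d,np.c_[o+(np.array([[107,117],[107,-117],[-107,-117],[-107,117]])/1e3)@rot(a).T,[.014]*4]))
print("wrist corners",proj(g,np.c_[o+(np.array([[107,-117],[-107,-117]])/1e3)@rot(a).T,[.014]*2]))
E
```

```text
fixture [ 0.5287 -0.0118] -0.17433979 fence size (11.71423053741455, 175.1730499267578)
plate in fixture [-0.0338 -0.0165] (72.77090454101562, 76.19124603271484)
line 0.061051028322934374 [0.0002 0.0611]
[[209.7718 174.2614]
 [308.0916 191.2133]
 [291.9898 283.4311]
 [190.0962 264.5109]]
wrist corners [[348.6015 218.3136]
 [158.1578 213.8581]]
```

The fixture now checks: fence 175×11.7 mm, line at x=61.05 mm, plate 72.8×76.2 mm. Next I'll clamp the plate across its x faces, square it and slide it, stopping slightly short.

```bash
cat >> h.py <<'E'
O=np.array([.5287,-.0118]);A=-.1743
def F(x,y): return O+rot(A)@[x/1e3,y/1e3]      # fixture mm -> world
def P3(x,y,z): return np.r_[F(x,y),z]
def fy(): return rot(A).T@state()["ft_force"][:2]
E
python3 - <<'E'
from h import *
np.set_printoptions(precision=4,suppress=True)
p=F(-33.8,-16.5);q=down(.0163+np.pi/2);Z=.0235
move_to(np.r_[p,.10],q);move_l(np.r_[p,Z+.02],.12);f0=state()["ft_force"]
move_l(np.r_[p,Z],.05);hold(.2);print("F down",state()["ft_force"]-f0)
close();hold(.3);s=state();print("gap",s["finger_gap"],s["finger_force"],s["ft_force"],s["ee_pos"])
qd=down(A+np.pi/2)
move_l(P3(0,-5,Z),.05,qd);print(state()["ft_force"],state()["finger_gap"])
move_l(P3(23.5,5,Z),.04);hold(.3);b=fy();print("base",b)
for y in np.arange(6,13.1,.5):
    move_l(P3(23.5,y,Z),.02);hold(.1);f=fy()-b
    if abs(f[1])>6:break
print("fence at",y,f,state()["finger_gap"],state()["time"])
gripper_open();hold(.2)
move_l(P3(23.5,y,.10),.12);move_to([0.535,-0.10,0.20],down(1.423));hold(.3);g=get_image("wrist");cv2.imwrite("pics/w3.png",g["frame"])
import pickle;pickle.dump(g,open("im3.pkl","wb"))
o,a,sz=fixture(g,(190,45));pp,psz,pa,m=plate(g,(280,100));print(o,a,sz,"plate",rot(a).T@(pp-o),psz,pa-a,state()["time"])
E
```

```text
F down [-0.2175 -0.2928  0.9885]
gap 0.07150240943121551 30.000212788581848 [-2.106   0.3109  1.8546] [ 0.4925 -0.0222  0.0235]
[ 1.1314  0.2794 -0.7553] 0.07153738243676862
base [1.5955 1.5165]
fence at 10.5 [-2.0397 -6.3988] 0.07151232188784702 11.325
[ 0.5289 -0.0119] -0.17421071 (11.65833568572998, 175.6641387939453) plate [0.024  0.0096] (75.90072631835938, 72.41090393066406) 1.5703055358121136 13.7667
```

View pics/w3.png

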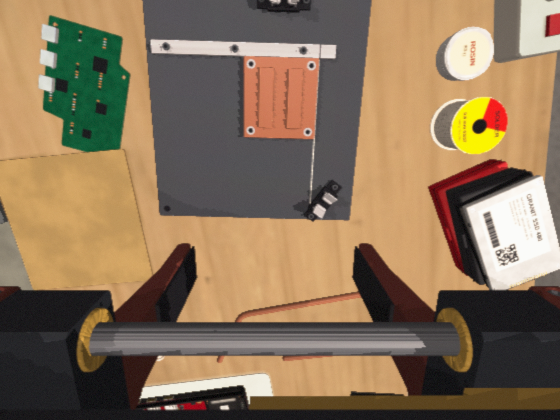

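The plate is flush with the fence and about 1 mm short of the line (right edge at col ~317, line at ~315 below it). I'll regrip, advance 1 mm and check from closer.

```bash
python3 - <<'E'
from h import *
np.set_printoptions(precision=4,suppress=True)
Z=.0235;qd=down(A+np.pi/2)
move_to(P3(23.7,9.5,.08),qd);move_l(P3(23.7,9.5,Z),.08);b=fy()
close();hold(.3);print("gap",state()["finger_gap"],fy()-b)
move_l(P3(24.6,9.5,Z),.02);hold(.2);move_l(P3(24.6,10.0,Z),.02);hold(.2);print(fy()-b)
gripper_open();hold(.2);move_l(P3(24.6,10,.08),.12)
move_to(P3(55,-55,.13),qd);hold(.3);g=get_image("wrist");cv2.imwrite("pics/w4.png",g["frame"])
import pickle;pickle.dump(g,open("im4.pkl","wb"));print(state()["time"])
print(proj(g,[P3(61,48,.014),P3(61,-28,.014),P3(-11,-28,.014),P3(-11,48,.014),P3(0,54,.019)]))
E
```

```text
gap 0.07157499392455657 [1.0987 0.2228]
[-0.7702 -3.7437]
18.9917
[[282.0113  84.4971]
 [281.2995 179.2694]
 [197.4732 179.156 ]
 [190.928   84.4123]
 [202.9917  75.4948]]
```

View pics/w4.png

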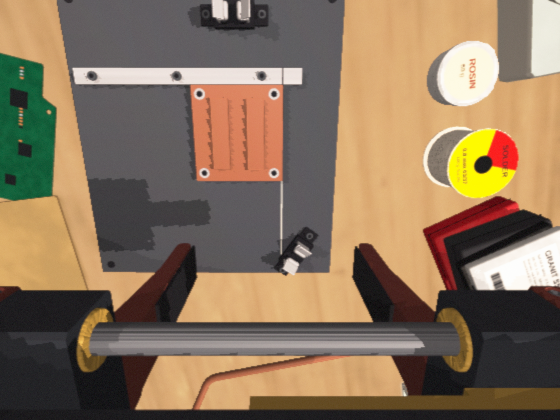

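The plate sits flush at the fence, with its right edge at col ~282. The line is at col ~281 below the plate and ~283 on the fence top. I'll measure this sub-pixel.

```bash
python3 - <<'E'
import pickle
from h import *
np.set_printoptions(precision=4,suppress=True)
g=pickle.load(open("im4.pkl","rb"));f=g["frame"].astype(float)
o,a,sz=fixture(g,(130,76));print(o,a,sz)
Q=line_x(g,o,a,range(188,232,3),270,296);print("line",np.median(Q[:,0]),np.polyfit(Q[:,1],Q[:,0],1))
def edge(prof,lo,hi):  # sub-pixel half-level crossing, falling
    t=(lo+hi)/2;i=np.nonzero((prof[:-1]>=t)&(prof[1:]<t))[0][-1];return i+(prof[i]-t)/(prof[i]-prof[i+1])
E=[];R=f[...,2]-f[...,0]
for r in range(105,165,3):E.append((272+edge(R[r,272:296],R[r,272:276].mean(),R[r,290:296].mean()),r))
X=(ray(g,E,.020)[:,:2]-o)@rot(a);print("plate +x edge",np.median(X[:,0]),"std",X[:,0].std(),"slope",np.polyfit(X[:,1],X[:,0],1)[0])
L=[]
for c in range(200,270,4):L.append((c,edge(R[165:195,c],R[165:170,c].mean(),R[190:195,c].mean())+165))
for z in(.020,.014):
    Y=(ray(g,L,z)[:,:2]-o)@rot(a);print("plate -y edge (should be -28)",np.median(Y[:,1]),np.polyfit(Y[:,0],Y[:,1],1)[0])
pp,psz,pa,m=plate(g,(236,130));print("plate",rot(a).T@(pp-o),psz,(pa-a)%(np.pi/2))
E
```

```text
[ 0.5284 -0.0122] -0.17415796 (11.42526626586914, 175.72227478027344)
line 0.061221183939439996 [0.0042 0.0614]
plate +x edge 0.06176871255206471 std 6.317583285802211e-05 slope -0.0020047623790222725
plate -y edge (should be -28) -0.027653990866974593 0.0025427613364581367
plate -y edge (should be -28) -0.028870845189537274 0.002542761336458619
plate [0.0255 0.0102] (74.60177612304688, 72.27072143554688) 0.0012357168308727573
```

The plate's edge is 0.5 mm past the line (tolerance 2), square and flush. Now I'll grasp the pipe, after checking finger clearance to the spare pipe.

```bash
python3 - <<'E'
import pickle
from h import *
np.set_printoptions(precision=4,suppress=True)
_,g2=pickle.load(open("im1.pkl","rb"))
po=np.array([.4839,-.2541]);ap=.0526
out=po+rot(ap)@[0.010,-.0575]
se=ray(g2,[(328,121)],.004)[0];print("finger outer corner",out,"spare end",se[:2])
assert np.linalg.norm(out-se[:2])>.006
q=down(ap)
move_to(np.r_[po,.09],q);move_l(np.r_[po,.03],.12);f0=state()["ft_force"];move_l(np.r_[po,.0105],.05);hold(.1)
print("F",state()["ft_force"]-f0);close();hold(.3);s=state();print("gap",s["finger_gap"],s["finger_force"])
move_l(np.r_[po,.10],.12);hold(.2);g=get_image("wrist");print("gap",state()["finger_gap"],state()["time"])
qd=down(A+np.pi/2);move_to(P3(25,-44,.085),qd);hold(.4)
g=get_image("wrist");cv2.imwrite("pics/w5.png",g["frame"]);pickle.dump(g,open("im5.pkl","wb"))
z=state()["ee_pos"][2]-.006
print(state()["time"],"expect",proj(g,[P3(25,0,z),P3(25,122,z),P3(25,96,.0245)]))
E
```

```text
finger outer corner [ 0.4969 -0.311 ] spare end [ 0.5123 -0.3303]
F [ 0.1056 -0.0019  0.2436]
gap 0.0070664392704523305 29.883846627781168
gap 0.007127478238541194 23.8833
25.25 expect [[ 272.3129  185.3342]
 [ 271.3601 -110.2791]
 [ 272.309     6.7631]]
```

View pics/w5.png

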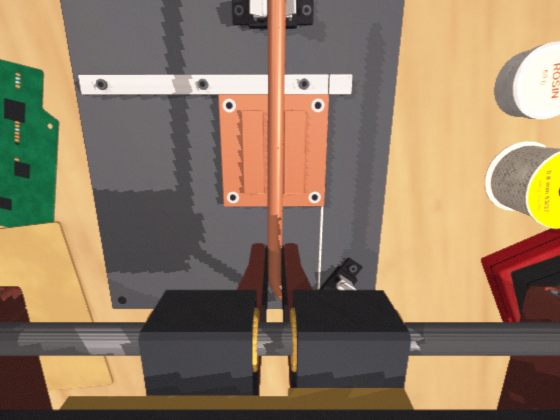

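The pipe is held parallel to the fixture's y (col ~277, clip a at ~272), over the groove's middle, and the plate is undisturbed. Next I'll lower it into the clips, release, and press.

```bash
python3 - <<'E'
import pickle
from h import *
np.set_printoptions(precision=4,suppress=True)
move_l(P3(25,-44,.050),.08);hold(.2);f0=state()["ft_force"]
for z in np.arange(.046,.0349,-.001):
    move_l(P3(25,-44,z),.03);hold(.08);f=state()["ft_force"]-f0
    if f[2]>4:break
print("z",z,"f",f,state()["time"])
gripper_open();hold(.3);move_l(P3(25,-44,.10),.12)
move_to(P3(35,-100,.17),down(A+np.pi/2));hold(.3);g=get_image("wrist");t=get_image("top");s=get_image("side")
cv2.imwrite("pics/w6.png",g["frame"]);pickle.dump((g,t,s),open("im6.pkl","wb"));print(state()["time"])
h=lambda dz:[P3(25,96,.0245+dz),P3(25,-40,.0245+dz),P3(74,-94,.0245+dz)]
print(proj(g,h(.006)));print(proj(g,h(0)))
E
```

```text
z 0.03499999999999999 f [-1.1351 -0.3119  3.183 ] 30.0667
33.25
[[261.6376 -41.2305]
 [263.2311 137.9502]
 [315.4988 196.3227]]
[[261.9417 -37.6872]
 [263.4632 137.4881]
 [314.7405 194.7905]]
```

View pics/w6.png

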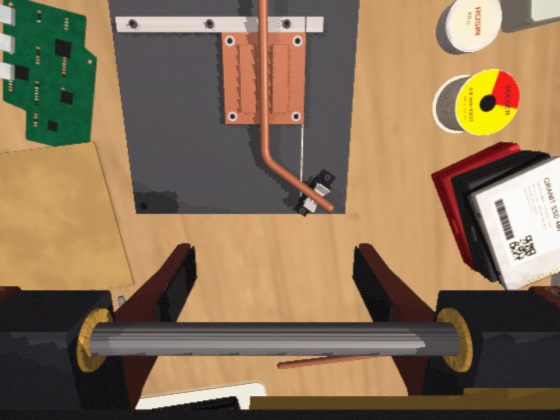

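The pipe lies in both clips: long leg at col ~264, bend at (266,160), and the short leg through clip b at (315,196) to (330,208). Now I'll press each clip.

```bash
cat >> h.py <<'E'
def press(x,y,a,zmin=.0355,fmax=22):
    """closed tips down on the pipe at fixture (x,y); prints force per height"""
    move_to(P3(x,y,.09),down(a));move_l(P3(x,y,.046),.12);hold(.2);f0=state()["ft_force"];L=[]
    for z in np.arange(.0445,zmin-1e-6,-.0005):
        move_l(P3(x,y,z),.03);hold(.04);s=state();f=(s["ft_force"]-f0)[2];L.append((round(1e3*z,1),round(1e3*s["ee_pos"][2],1),round(f,1)))
        if f>fmax:break
    hold(.15);print((x,y),L[::2],L[-1],(state()["ft_force"]-f0)[2],"t",state()["time"])
    move_l(P3(x,y,.09),.15)
E
python3 - <<'E'
import pickle
from h import *
close()
press(25,73,A+np.pi/2)
press(55.2,-80.8,A+np.radians(145))
E
```

```text
(25, 73) [(np.float64(44.5), np.float64(44.6), np.float64(1.1)), (np.float64(43.5), np.float64(43.4), np.float64(-0.6)), (np.float64(42.5), np.float64(42.5), np.float64(0.3)), (np.float64(41.5), np.float64(41.7), np.float64(2.1)), (np.float64(40.5), np.float64(40.8), np.float64(4.1)), (np.float64(39.5), np.float64(39.7), np.float64(5.1)), (np.float64(38.5), np.float64(37.6), np.float64(-0.2)), (np.float64(37.5), np.float64(37.5), np.float64(1.0)), (np.float64(36.5), np.float64(36.7), np.float64(1.2)), (np.float64(35.5), np.float64(36.5), np.float64(7.9))] (np.float64(35.5), np.float64(36.5), np.float64(7.9)) 7.100339889606883 t 41.7833
(55.2, -80.8) [(np.float64(44.5), np.float64(44.6), np.float64(-0.2)), (np.float64(43.5), np.float64(43.4), np.float64(-0.0)), (np.float64(42.5), np.float64(42.5), np.float64(-0.1)), (np.float64(41.5), np.float64(41.6), np.float64(-0.3)), (np.float64(40.5), np.float64(40.7), np.float64(2.4)), (np.float64(39.5), np.float64(39.8), np.float64(4.8)), (np.float64(38.5), np.float64(39.0), np.float64(5.1)), (np.float64(37.5), np.float64(36.7), np.float64(0.3)), (np.float64(36.5), np.float64(36.5), np.float64(1.5)), (np.float64(35.5), np.float64(36.3), np.float64(6.9))] (np.float64(35.5), np.float64(36.3), np.float64(6.9)) 6.878212344729076 t 49.8417
```

Both clips snapped, with the tips stopping at about 36.4 mm against 36.5 mm for home. I'll check heights and the plate.

```bash
python3 - <<'E'
import pickle
from h import *
np.set_printoptions(precision=4,suppress=True)
move_to(P3(50,-75,.15),down(A+np.pi/2));hold(.3);g=get_image("wrist");t=get_image("top");s=get_image("side");pickle.dump((g,t,s),open("im7.pkl","wb"))
cv2.imwrite("pics/w7.png",g["frame"]);print(state()["time"])
V=g["view"];K=g["camera_matrix"];f=g["frame"].astype(float)
v,u=np.mgrid[:420,:560];D=g["depth"].astype(float)
W=(np.c_[((u-K[0,2])/K[0,0]*D).ravel(),(-(v-K[1,2])/K[1,1]*D).ravel(),-D.ravel()]-V[:3,3])@V[:3,:3]
Q=np.c_[(W[:,:2]-O)@rot(A),W[:,2]]*1e3
def top(x,y,n,r=5): # pipe-top height and where it is across
    k=(np.hypot(Q[:,0]-x,Q[:,1]-y)<r)&(D.ravel()>0);z=Q[k,2];print(n,k.sum(),"z top",np.percentile(z,[50,85,97]) if k.any() else None,"xy",Q[k][z>np.percentile(z,80),:2].mean(0) if k.any() else None)
d=np.array([.819,-.574]);b=np.array([74,-94])
for x,y,n in[(25,75,"A in"),(25,60,"fence"),(25,20,"mid"),(25,-35,"grip"),(*(b-20*d),"B in"),(*(b+12*d),"B out"),(-60,0,"bed"),(2,10,"slab")]:top(x,y,n)
o,a,sz=fixture(g,(int(proj(g,[P3(-40,54,.019)])[0,0]),int(proj(g,[P3(-40,54,.019)])[0,1])));print(o,a,sz)
r=[int(proj(g,[P3(61,y,.02)])[0,1]) for y in(35,-20)];c=int(proj(g,[P3(61,0,.02)])[0,0]);R=f[...,2]-f[...,0];E=[]
for k in range(r[0],r[1],3):
    p=R[k,c-12:c+14];th=(p[:5].mean()+p[-5:].mean())/2;i=np.nonzero((p[:-1]>=th)&(p[1:]<th))[0][-1];E.append((c-12+i+(p[i]-th)/(p[i]-p[i+1]),k))
X=(ray(g,E,.020)[:,:2]-O)@rot(A)*1e3;print("+x edge",np.median(X[:,0]),np.polyfit(X[:,1],X[:,0],1)[0])
lr=[int(proj(g,[P3(61,y,.014)])[0,1]) for y in(-35,-68)];c=int(proj(g,[P3(61,-50,.014)])[0,0])
L=line_x(g,O,A,range(*lr,2),c-10,c+10)*1e3;print("line",np.median(L[:,0]))
E
```

```text
51.7333
A in 145 z top [27.9268 28.9908 29.9711] xy [25.428  76.0287]
fence 139 z top [28.0032 29.1786 29.64  ] xy [25.4712 60.7583]
mid 120 z top [27.5949 28.6165 29.3383] xy [24.9068 19.6528]
grip 100 z top [27.2846 28.2104 28.8182] xy [ 25.7968 -33.4905]
B in 102 z top [27.3371 28.671  29.4551] xy [ 57.3995 -82.2072]
B out 94 z top [27.9789 29.0395 29.5265] xy [  84.5595 -101.0576]
bed 108 z top [14.3671 14.9764 15.2384] xy [-59.9597  -0.142 ]
slab 110 z top [20.4142 22.7488 24.0689] xy [5.6595 9.9284]
[ 0.5288 -0.0116] -0.17257556 (11.075413703918457, 175.77096557617188)
+x edge 61.40289229010964 0.00219828456300195
line 61.079223527678224
```

View pics/w7.png

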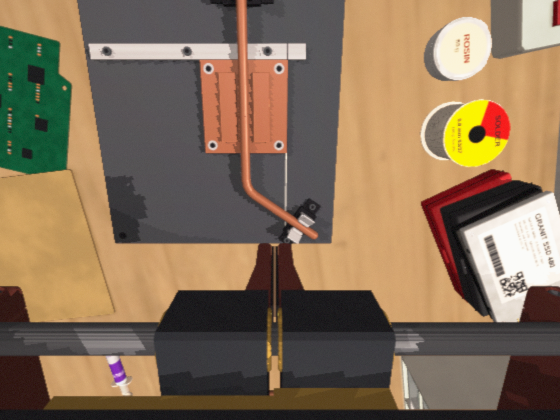

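The pipe top is about 28.5 mm all along, on both sides of clip b (home is 28.5). The plate edge is within 0.4 mm of the line (col ~287), square and flush, and the tool hangs free above. Handing in.

```bash
python3 -c "
from bench import *
print(job_done(),state()['time'])"
```

```text
the job is handed in; nothing more can be done
the job is handed in; nothing more can be done
```

I handed the job in with about 52 s on the robot clock: by my last measurements the plate's far edge is 0.3 mm from the scribed line and the plate lies square and flush on the fence. Both clips snapped and the pipe sits at its home height; the hand-in returned no verdict.

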